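Set a glass slab on the sloping inspection rest

ROBOT

A 7-joint arm with a two-finger parallel gripper is mounted at the origin on the work surface. World frame = base frame: x ahead of the robot, y to its left, z up, the work surface at z = 0. Lengths are in m, angles in rad, forces in N, time in s.
With the tool pointing down it reaches from about 0.425 to 0.875 m from the base axis. Payload 4.7 kg.
Tool frame: the origin (TCP) lies between the finger pads; the fingertips stand 14 mm ahead of it and the grasp point (between the pads) lies 5 mm behind it; z points along the fingers, y is the line along which they close (so a half turn about z gives the same grasp; the last joint's range is limited). The gripper opens to 87 mm and grips with 3 to 60 N. Pads are 19 mm wide; open, the fingers measure 117 mm over their backs; the gripper's body (75 mm by 190 mm) begins 51 mm behind the grasp point.
Start: joints at [1.129, 0.321, -0.07, 1.45, 0.023, 1.371, -0.057], TCP at [0.286, -0.584, 0.237] pointing down, gripper open.
Joint ranges: [-2.86, 2.86], [-0.3, 2.09], [-1.38, 1.24], [0.06, 2.45], [-1.56, 4.7], [0.09, 2.05], [-2.69, 2.69]. Speed limits (rad/s): [2.57, 2.57, 3.14, 3.14, 3.14, 3.14, 3.14].

INTERFACE

Orientations are given as a rotation vector (axis times angle).
In Python, from bench import get_state, get_image, camera_params, close_job gives the robot as it stands. The module is installed in compiled form; this text tells all that it offers.
- The arm moves only by the tool arm_command, never from a script. Its argument "motion" is a list of rows, each a list of 5 numbers: the finger opening in mm, from 0 to 87, then the shift along the tool's x, y, z in mm, then the turn about the tool's z in degrees. In form: [[gripper, x, y, z, spin], ...]. A call has 1 to 5 rows; each row is the pose to reach, as a shift and turn from the pose commanded when the call began, along the tool's axes at that moment; what a row does not reach only later rows make up. A row lasts 1/12 s, in which the tool goes at most 41.7 mm and 7.16 degrees, less where a joint would pass 70% of its speed; a pose out of reach is approached as far as the arm can. A call with a gripper value outside its range is refused whole. The fingers move at their own pace and stop on an object; "newtons" is the grip in N (left out, the last holds). Time passes only in rows, so rows that repeat a pose let the fingers close. It gives the time, the measured TCP pose, the force, the opening and the grip force at its end, in the units of the state.
- get_state(): the state, without advancing time (a new reading comes with each control period).
- get_image(name): name is "scene" or "top"; returns (picture, depth): 384x512x3 uint8, red, green, blue; 384x512 float32, m along the optical axis (not along the pixel's ray), 0 where there is no reading.
- camera_params(name): a dict with "intrinsics" (3x3 intrinsics, pixels), "extrinsics" (4x4, takes a point from camera to world coordinates). Camera axes: x right, y down, z forward; pixel columns grow to the right and rows downward; lengths in m; the calibration is good to about 2 mm. A picture is of the moment at which its call begins. camera_params takes no time and is no camera call.
- close_job(): hands the job in; it is judged then, once.
The state is a dict: "time": time; "joint_positions": joint angles; "qd": joint speeds; "joint_torque": joint torques, N m; "position": TCP position; "tool_rot": TCP orientation; "ft_force": force on the tool from outside, world axes, zero at the start; "torque": the same for the moment, N m; "grip_width": opening from 0.0 (shut) to 1.0 (fully open); "grip_force": force on a finger pad.
Only numpy, scipy, OpenCV 4.12 (cv2) and the standard library are available. Lean on these libraries where they do the work, as an engineer would, in place of code of your own. Each camera call takes 0.05 s, during which the arm holds its last target. There are 200 camera calls.

TASK

Pick up the amber glass slab from its rubber block and lay it on the empty sloping rest, lengthwise up the slope: flat on the board, centred and straight on it, its lower end against the ledge. Keep hold of the slab until it lies on the board rather than letting it drop, then let go and leave it there; do not disturb the green slab or the other things on the table.

Things in the scene. Friction and masses are not known exactly. Their poses are not given: they have to be found in the camera images.
- amber_slab: amber glass slab, 110 x 55 x 20 mm, about 0.3 kg. Origin at the centre of its underside; x along the length, y across the 55 mm width, z through the thickness. Starts flat, underside 30 mm above the table, overhanging its block on all sides: fingers can take it across its width and reach a little below it.
- amber_center (a point): centre of the amber slab (10 mm above its origin along its z)
- block: black rubber block under the amber slab, fixed, 80 x 36 x 30 mm (length along the slab's), origin at the centre of its underside
- rest_free: the empty sloping rest, fixed to the table. Steel foot 150 x 80 x 8 mm, origin at the centre of its underside, x from the slope's low end to its high end, z up. Two thin posts carry a white plastic board, 36 mm wide (narrower than a slab), 120 mm long, 12 mm thick, rising at 32 degrees (0.56 rad) towards +x.
- rest_free_pad: sloping board of the empty rest. Origin on its face, mid-width, in the corner with the ledge, 65 mm above the table; x up the slope, y level, z square out of the face. Face: x 0 to 120, y -18 to 18 mm. Ledge: below x = 0, 8 mm thick, 36 wide, 14 high along z. A slab in place has its centre at 55, 0, 10 mm. Friction may hold a slab short of the ledge.
- rest_taken: a second, equal rest, fixed to the table, already holding the green slab. It has the same size and shape; origin and axes as for the empty one. The two rests stand left and right of the amber slab, either way round.
- green_slab: green glass slab, 110 x 55 x 20 mm, loose, lying on the other rest; leave it. Origin and axes as for the amber slab, x up the slope
- hammer: hammer lying on the left of the table, loose, about 300 mm long along its x, head to +x; its origin is a point along it
- brush: flat brush lying on the right of the table, loose, about 220 mm long along its x; its origin is a point along it
- offcut: clear glass offcut, 45 x 35 x 22 mm, loose, origin at the centre of its underside
- cork_block: cork block, 60 x 40 x 30 mm, loose, origin at the centre of its underside
- jar: glass jar with steel lid, 70 mm across, 90 mm high, loose, origin at the centre of its underside
- oil: clear oil bottle with red cap, 50 mm across, 140 mm high, loose, origin at the centre of its underside
- mug: blue mug, 80 mm across without its handle, 90 mm high, loose, origin at the centre of its underside
Mind the look-alikes: they are no part of the job. What is meant by the amber_slab is not red, and is the larger of those in its own colour.

How it is judged:
On the way:
1. amber slab on the empty rest's board while still held: centre within 18 mm sideways, 40 to 85 mm up from the ledge, 6 to 18 mm out; flat within 0.21 rad, lengthwise within 0.30 rad (x of amber_center in the frame of rest_free_pad between 0.04 and 0.085 m and y of amber_center in the frame of rest_free_pad between -0.018 and 0.018 m and z of amber_center in the frame of rest_free_pad between 0.006 and 0.018 m and angle between the z axis of amber_slab and the z axis of rest_free_pad, either way round below 0.21 rad and angle between the x axis of amber_slab and the x axis of rest_free_pad, either way round below 0.3 rad and contact force between the fingers and amber_slab above 0.5 N), for 0.1 s.
At the end, for the whole second after the job is handed in: Amber slab at rest on the empty rest's board: centre within 12 mm of the board's centre line, lower end within 9 mm of the ledge, flat on the face (centre 6 to 14 mm out, 0.10 rad), lengthwise up the slope within 0.17 rad, either end up; green slab within 25 mm of its start (x of amber_center in the frame of rest_free_pad between 0.05 and 0.064 m and y of amber_center in the frame of rest_free_pad between -0.012 and 0.012 m and z of amber_center in the frame of rest_free_pad between 0.006 and 0.014 m and angle between the z axis of amber_slab and the z axis of rest_free_pad, either way round below 0.1 rad and angle between the x axis of amber_slab and the x axis of rest_free_pad, either way round below 0.17 rad and linear speed of amber_slab below 0.02 m/s and distance of green_slab from where it was at the start of the episode below 0.025 m); the robot touches nothing.
It fails at once if the green slab is moved more than 25 mm (distance of green_slab from where it was at the start of the episode above 0.025 m).
It fails at once if the hammer, brush, offcut, cork block, jar, oil bottle or mug is moved more than 25 mm (distance of any of hammer, brush, offcut, cork_block, jar, oil, mug from where it was at the start of the episode above 0.025 m).
It also fails if it takes over 35 s, if anything falls off the work surface, if the arm or the gripper's body presses on something with over 40 N, if the wrist force passes 120 N, or if a joint passes its speed limit or range.

## Working session

There is one attempt and no reset: what is moved stays moved. The work goes in short steps, Python scripts to look and compute and a tool call to move; the robot and the scene stay as the last step left them, time stands still between calls to the robot, and variables do not carry over. Pictures are saved under pics/ and viewed, at most 10 in all, crops included, and the job is handed in when it is done.

Besides the shell and the picture viewer there is one more tool, called after ">>>" by a JSON object that holds its "name" and its "arguments", one argument or row to a line. arm_command: Moves the arm, as the interface text tells. Its arguments: {"type":"object","properties":{"motion":{"type":"array"},"newtons":{"type":"number"}},"required":["motion"]}

```bash
mkdir -p pics; python3 - <<'E'
from bench import *
import cv2,numpy as np
for n in("scene","top"):
    p,d=get_image(n);cv2.imwrite(f"pics/{n}0.png",p[:,:,::-1]);np.save(f"pics/{n}0.npy",d)
    c=camera_params(n);print(n,np.round(c["intrinsics"],1).tolist(),np.round(c["extrinsics"],3).tolist())
s=get_state();print({k:np.round(v,3).tolist() for k,v in s.items()})
E
```

```text
scene [[443.6, 0.0, 258.0], [0.0, 443.6, 187.2], [0.0, 0.0, 1.0]] [[0.371, 0.563, -0.738, 1.511], [0.929, -0.226, 0.295, -0.397], [-0.001, -0.795, -0.607, 0.88], [0.0, 0.0, 0.0, 1.0]]
top [[451.4, 0.0, 261.4], [0.0, 451.4, 198.8], [0.0, 0.0, 1.0]] [[0.017, -0.997, 0.074, 0.461], [-1.0, -0.016, 0.012, -0.014], [-0.011, -0.074, -0.997, 1.709], [0.0, 0.0, 0.0, 1.0]]
{'time': 0.1, 'joint_positions': [1.129, 0.322, -0.07, 1.452, 0.023, 1.371, -0.057], 'qd': [-0.001, -0.002, -0.001, -0.003, -0.001, -0.002, -0.0], 'joint_torque': [0.001, -49.257, -0.405, -31.34, -0.064, 0.04, 0.0], 'position': [0.286, -0.583, 0.236], 'tool_rot': [-3.059, -0.709, 0.001], 'ft_force': [-0.292, -0.141, 0.315], 'torque': [0.059, 0.001, 0.022], 'grip_force': 0.0, 'grip_width': 1.001}
```

View pics/scene0.png

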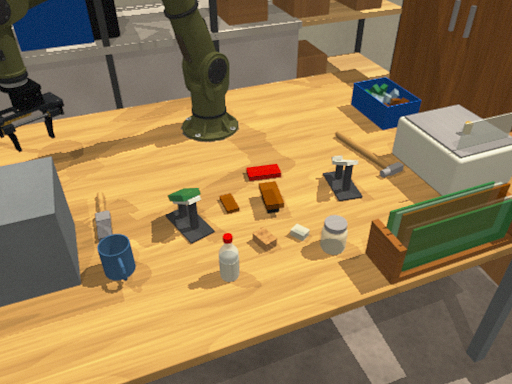

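View pics/top0.png

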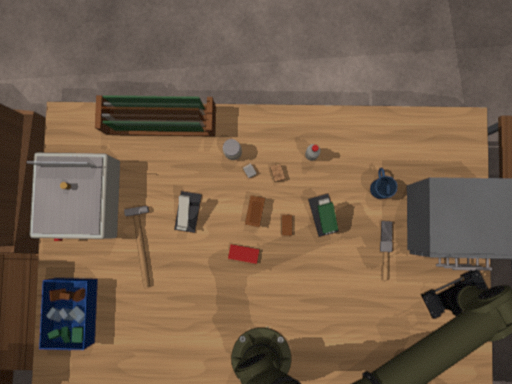

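Candidates for the amber slab in the top picture: large amber (255,210), small amber (288,225), red (244,254). I choose the large amber one. The empty rest is at (187,212) and the taken rest at (323,215). I'll check the choice in a close crop.

```bash
python3 - <<'E'
import cv2,numpy as np
a=cv2.imread("pics/top0.png")[185:240,165:300];b=cv2.imread("pics/scene0.png")[145:225,225:375]
A=cv2.resize(a,(675,275),interpolation=cv2.INTER_CUBIC);B=cv2.resize(b,(600,320),interpolation=cv2.INTER_CUBIC)
B=cv2.copyMakeBorder(B,0,0,0,75,0)
cv2.imwrite("pics/c1.png",np.vstack([A,B]))
E
```

```text
(no output)
```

View pics/c1.png

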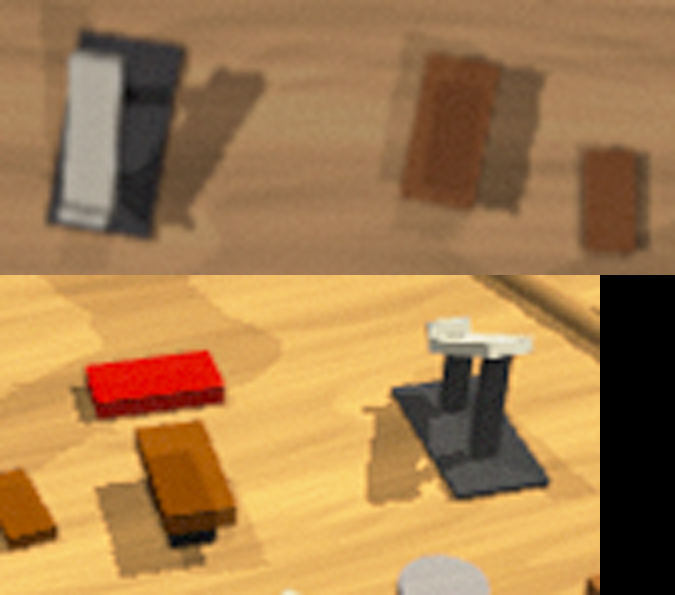

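The crop confirms the amber slab: it is the larger of the two and overhangs a black block. Its corners in the crop are (427,53), (498,60), (473,208) and (403,197). The empty board's ledge is at its near end (bottom of the crop, about (85,210)), so it rises away from the robot.

```bash
cat >h.py <<'E'
from bench import *
import numpy as np,cv2
def ray(n,u,v,z):
    c=camera_params(n);K=np.array(c["intrinsics"]);E=np.array(c["extrinsics"])
    d=E[:3,:3]@np.linalg.solve(K,[u,v,1]);o=E[:3,3];return o+d*(z-o[2])/d[2]
def cloud(n,d):
    c=camera_params(n);K=np.array(c["intrinsics"]);E=np.array(c["extrinsics"])
    v,u=np.indices(d.shape);P=np.stack([(u-K[0,2])/K[0,0]*d,(v-K[1,2])/K[1,1]*d,d],-1)
    return P@E[:3,:3].T+E[:3,3]
def quad(n,pts,z):
    P=np.array([ray(n,u,v,z if np.isscalar(z) else z[i]) for i,(u,v) in enumerate(pts)])
    L=[np.linalg.norm(P[i]-P[(i+1)%4])*1e3 for i in range(4)]
    a=P[0]+P[1]-P[2]-P[3]
    print(np.round(P*1e3).tolist(),"sides",np.round(L),"ctr",np.round(P.mean(0)*1e3,1),"yaw deg",round(np.degrees(np.arctan2(a[1],a[0])),1))
E
python3 - <<'E'
from h import *
f=lambda L:[(165+(x+.5)/5-.5,185+(y+.5)/5-.5) for x,y in L]
g=lambda L:[(225+(x+.5)/4-.5,145+(y-275+.5)/4-.5) for x,y in L]
quad("top",f([(427,53),(498,60),(473,208),(403,197)]),.05)
quad("scene",g([(235,515),(163,532),(136,428),(201,421)]),.05)
quad("top",f([(80,30),(186,47),(153,238),(48,222)]),.008)
quad("scene",g([(549,483),(458,496),(392,388),(462,378)]),.008)
quad("top",f([(70,53),(123,55),(110,212),(62,206)]),[.1286,.1286,.065,.065])
for n in("top","scene"):
    d=np.load(f"pics/{n}0.npy");p=cv2.imread(f"pics/{n}0.png").astype(int);W=cloud(n,d)
    m=(p.min(2)>120)&(d>0)&(W[...,2]>.05)&(W[...,2]<.16)&(W[...,0]>.35)&(W[...,0]<.65)&(W[...,1]>.1)&(W[...,1]<.35)
    Q=W[m];print(n,len(Q),np.round(Q.min(0),3),np.round(Q.max(0),3),np.round(Q.mean(0),3))
    r=Q
    A=np.c_[r[:,:2],np.ones(len(r))];k=np.linalg.lstsq(A,r[:,2],rcond=None)[0];e=r[:,2]-A@k
    g_=abs(e)<.006;k=np.linalg.lstsq(A[g_],r[g_,2],rcond=None)[0]
    print(np.round(k,3),"slope",np.degrees(np.arctan(np.hypot(*k[:2]))),"yaw",np.degrees(np.arctan2(k[1],k[0])),g_.sum())
E
```

```text
[[596.0, 48.0, 50.0], [592.0, -4.0, 50.0], [482.0, 12.0, 50.0], [490.0, 64.0, 50.0]] sides [ 53. 110.  52. 107.] ctr [539.9  30.2  50. ] yaw deg -8.5
[[607.0, 45.0, 50.0], [605.0, -12.0, 50.0], [481.0, 17.0, 50.0], [491.0, 68.0, 50.0]] sides [ 56. 127.  52. 118.] ctr [545.7  29.2  50. ] yaw deg -12.2
[[613.0, 313.0, 8.0], [601.0, 233.0, 8.0], [456.0, 254.0, 8.0], [467.0, 333.0, 8.0]] sides [ 82. 146.  80. 147.] ctr [534.3 283.2   8. ] yaw deg -8.0
[[617.0, 313.0, 8.0], [604.0, 238.0, 8.0], [457.0, 260.0, 8.0], [466.0, 322.0, 8.0]] sides [ 76. 149.  63. 151.] ctr [535.9 283.2   8. ] yaw deg -5.9
[[586.0, 297.0, 129.0], [585.0, 259.0, 129.0], [475.0, 277.0, 65.0], [479.0, 312.0, 65.0]] sides [ 37. 128.  35. 125.] ctr [531.  286.1  96.8] yaw deg -8.5
top 307 [0.467 0.263 0.059] [0.583 0.31  0.135] [0.527 0.287 0.096]
[ 0.582 -0.097 -0.184] slope 30.557546889180585 yaw -9.448521218448194 243
scene 120 [0.468 0.262 0.065] [0.59  0.311 0.131] [0.53  0.287 0.098]
[ 0.497 -0.087 -0.141] slope 26.767496460459476 yaw -9.930748535620898 104
```

```bash
cat >>h.py <<'E'
from scipy.spatial.transform import Rotation as R
def go(x,y,z,yaw=None):  # shift in tool mm to bring the TCP to world mm
    s=get_state();M=R.from_rotvec(s["tool_rot"]).as_matrix();p=np.array(s["position"])*1e3
    y0=np.degrees(np.arctan2(M[1,0],M[0,0]))
    print("t",round(s["time"],2),"tcp",np.round(p,1),"yaw",round(y0,1),"tilt",round(M[2,2],4),"shift",np.round(M.T@(np.array([x,y,z])-p),1),"spin",None if yaw is None else round(y0-yaw,1),"F",np.round(s["ft_force"],1),"T",np.round(s["torque"],2),"w",round(s["grip_width"]*87,1),"gf",round(s["grip_force"],1))
E
```

>>> {"name": "arm_command", "arguments": {
  "motion": [
    [87,30,-26,0,7],
    [87,60,-53,0,14],
    [87,90,-79,0,21],
    [87,120,-106,0,28],
    [87,150,-132,0,35]
  ],
  "newtons": 15
}}

```text
time: 0.52
position: [0.3626, -0.3977, 0.2361]
tool_rot: [-3.131, 0.248, 0.001]
ft_force: [0.4, 0.3, 1.4]
grip_width: 0.999
grip_force: 0.0
```

```bash
python3 -c "
from h import *
go(540,30,120,-8.8)"
```

```text
t 0.52 tcp [ 362.6 -397.7  236.1] yaw -9.1 tilt -1.0 shift [ 107.8 -450.3  116.2] spin -0.3 F [0.4 0.3 1.4] T [0.05 0.02 0.02] w 86.9 gf 0.0
```

>>> {"name": "arm_command", "arguments": {
  "motion": [
    [87,9,-39,0,0],
    [87,18,-78,0,0],
    [87,28,-117,0,0],
    [87,37,-156,0,0],
    [87,47,-195,0,0]
  ]
}}

```text
time: 0.93
position: [0.4384, -0.2123, 0.2364]
tool_rot: [3.132, -0.239, -0.001]
ft_force: [0.6, -0.1, 0.2]
grip_width: 1.003
grip_force: 0.0
```

>>> {"name": "arm_command", "arguments": {
  "motion": [
    [87,9,-39,0,0],
    [87,18,-78,0,0],
    [87,28,-117,0,0],
    [87,37,-156,0,0],
    [87,47,-195,0,0]
  ]
}}

```text
time: 1.35
position: [0.5145, -0.0269, 0.2365]
tool_rot: [3.132, -0.239, -0.0]
ft_force: [0.6, -0.8, -0.1]
grip_width: 0.998
grip_force: 0.0
```

>>> {"name": "arm_command", "arguments": {
  "motion": [
    [87,10,-40,20,0],
    [87,14,-60,60,0],
    [87,14,-60,80,0],
    [87,14,-60,80,0]
  ]
}}

```text
time: 1.68
position: [0.5334, 0.0306, 0.1509]
tool_rot: [-3.133, 0.232, 0.017]
ft_force: [-2.0, -0.5, -0.7]
grip_width: 1.002
grip_force: 0.0
```

```bash
python3 - <<'E'
from h import *
p,d=get_image("top");q,_=get_image("scene");cv2.imwrite("pics/c2.png",np.vstack([cv2.resize(p[180:240,210:300,::-1],None,fx=6,fy=6,interpolation=2)[:300],cv2.resize(q[140:215,220:310,::-1],None,fx=6,fy=6,interpolation=2)[:300]]))
go(540,30,35,-8.8)
E
```

```text
t 1.78 tcp [536.6  27.9 156. ] yaw -8.7 tilt -1.0 shift [  3.3  -2.7 121. ] spin 0.1 F [ 0.3 -0.6  0.5] T [0.05 0.03 0.01] w 87.0 gf 0.0
```

View pics/c2.png

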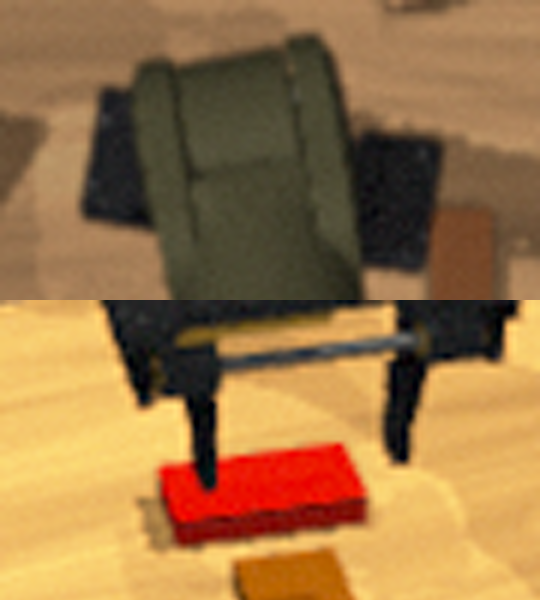

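The top view is mostly hidden by the wrist. In the scene crop the fingers are open at about (205,480) and (398,455), above and straddling the slab. I'll go down now.

>>> {"name": "arm_command", "arguments": {
  "motion": [
    [87,3,-2,35,0],
    [87,3,-2,65,0],
    [87,3,-2,90,0],
    [87,3,-2,90,0]
  ]
}}

```text
time: 2.12
position: [0.5383, 0.0277, 0.064]
tool_rot: [3.131, -0.244, -0.009]
ft_force: [-0.4, -0.7, -0.6]
grip_width: 0.997
grip_force: 0.0
```

```bash
python3 - <<'E'
from h import *
q,_=get_image("scene");cv2.imwrite("pics/c3.png",cv2.resize(q[140:230,220:320,::-1],None,fx=6,fy=6,interpolation=2))
go(540,30,35,-8.8)
E
```

```text
t 2.17 tcp [539.9  28.2  66.3] yaw -8.9 tilt -1.0 shift [-0.1 -1.8 31.3] spin -0.1 F [ 0.6 -0.3  0.2] T [0.01 0.02 0.01] w 87.0 gf 0.0
```

View pics/c3.png

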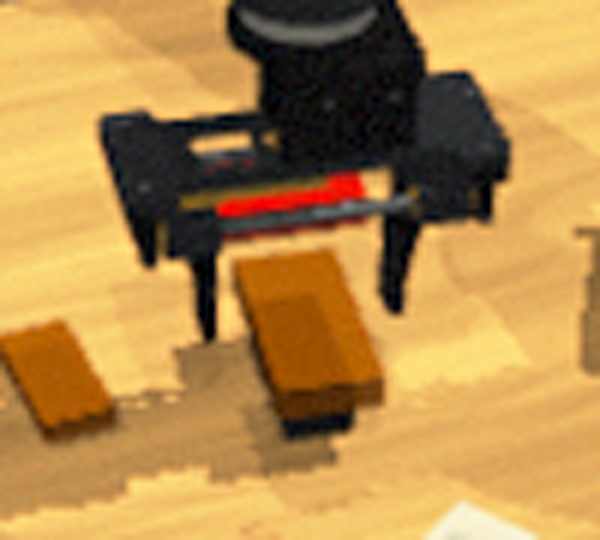

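The fingers (tips at about (209,335) and (393,308)) straddle the amber slab evenly.

>>> {"name": "arm_command", "arguments": {
  "motion": [
    [87,0,-2,20,0],
    [87,0,-2,31,0],
    [87,0,-2,31,0],
    [45,0,-2,31,0],
    [45,0,-2,31,0]
  ],
  "newtons": 15
}}

```text
time: 2.58
position: [0.5421, 0.0317, 0.0372]
tool_rot: [3.132, -0.24, 0.004]
ft_force: [-0.1, -0.4, -0.1]
grip_width: 0.919
grip_force: 0.0
```

>>> {"name": "arm_command", "arguments": {
  "motion": [
    [45,0,0,0,0],
    [45,0,0,0,0],
    [45,0,0,0,0],
    [45,0,0,0,0]
  ],
  "newtons": 15
}}

```text
time: 2.92
position: [0.5412, 0.0318, 0.0359]
tool_rot: [3.132, -0.239, 0.001]
ft_force: [0.1, 0.7, 2.6]
grip_width: 0.634
grip_force: 13.1
```

```bash
python3 -c "
from h import *
go(540,30,35,-8.8)"
```

```text
t 2.92 tcp [541.2  31.8  35.9] yaw -8.7 tilt -1.0 shift [-0.9  2.   0.9] spin 0.1 F [0.1 0.7 2.6] T [ 0.29  0.02 -0.06] w 55.2 gf 13.1
```

>>> {"name": "arm_command", "arguments": {
  "motion": [
    [45,0,0,-20,0],
    [45,0,0,-55,0],
    [45,0,0,-90,0],
    [45,0,0,-125,0],
    [45,0,0,-165,0]
  ],
  "newtons": 20
}}

```text
time: 3.33
position: [0.5394, 0.0319, 0.2006]
tool_rot: [3.132, -0.238, -0.005]
ft_force: [0.2, -0.7, -3.1]
grip_width: 0.63
grip_force: 19.9
```

```bash
python3 -c "
from h import *
go(525,285,150,-8.5)"
```

```text
t 3.33 tcp [539.4  31.9 200.6] yaw -8.7 tilt -1.0 shift [ -52.4 -248.    50.7] spin -0.2 F [ 0.2 -0.7 -3.1] T [ 0.02 -0.03 -0.05] w 54.8 gf 19.9
```

>>> {"name": "arm_command", "arguments": {
  "motion": [
    [45,-7,-30,0,0],
    [45,-14,-65,0,0],
    [45,-21,-100,0,0],
    [45,-29,-135,0,0],
    [45,-36,-170,0,0]
  ]
}}

```text
time: 3.75
position: [0.5303, 0.2067, 0.2001]
tool_rot: [3.132, -0.24, -0.001]
ft_force: [0.6, -0.3, -2.6]
grip_width: 0.631
grip_force: 19.9
```

>>> {"name": "arm_command", "arguments": {
  "motion": [
    [45,-8,-35,0,0],
    [45,-14,-60,0,0],
    [45,-17,-78,0,0],
    [45,-17,-78,0,0],
    [45,-17,-78,0,0]
  ]
}}

```text
time: 4.17
position: [0.5251, 0.2862, 0.1997]
tool_rot: [3.132, -0.234, -0.003]
ft_force: [-0.3, -0.0, -3.0]
grip_width: 0.633
grip_force: 19.9
```

```bash
python3 - <<'E'
from h import *
p,d=get_image("top");q,_=get_image("scene")
cv2.imwrite("pics/c4.png",np.vstack([cv2.resize(p[185:243,150:240,::-1],None,fx=5,fy=5,interpolation=2),cv2.resize(q[130:190,295:385,::-1],None,fx=5,fy=5,interpolation=2)]))
go(525,285,150,-8.5)
E
```

```text
t 4.27 tcp [526.4 283.6 199.8] yaw -8.8 tilt -1.0 shift [-1.6 -1.3 49.8] spin -0.3 F [-0.3 -1.2 -2.9] T [ 0.01 -0.03 -0.03] w 54.8 gf 19.9
```

View pics/c4.png

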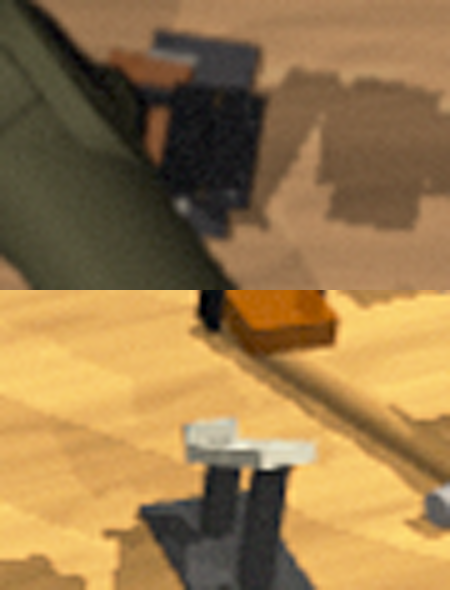

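The slab is held level over the empty rest. In the scene part of the crop, the slab is at (285,315) and the board at (250,445). I'll lower it with a gentler grip, so that the uphill end meets the board and the slab pivots in the fingers.

>>> {"name": "arm_command", "arguments": {
  "motion": [
    [45,0,0,35,0],
    [45,0,0,60,0],
    [45,0,0,66,0],
    [45,0,0,66,0]
  ],
  "newtons": 10
}}

```text
time: 4.6
position: [0.5254, 0.2824, 0.1323]
tool_rot: [3.129, -0.242, -0.006]
ft_force: [0.4, 0.2, -2.6]
grip_width: 0.63
grip_force: 10.0
```

>>> {"name": "arm_command", "arguments": {
  "motion": [
    [45,0,0,3,0],
    [45,0,0,6,0],
    [45,0,0,9,0],
    [45,0,0,12,0],
    [45,0,0,12,0]
  ],
  "newtons": 9
}}

```text
time: 5.02
position: [0.5265, 0.2853, 0.1228]
tool_rot: [-3.132, 0.239, -0.001]
ft_force: [-1.0, -1.0, -1.8]
grip_width: 0.634
grip_force: 9.0
```

```bash
python3 - <<'E'
from h import *
q,_=get_image("scene")
cv2.imwrite("pics/c5.png",cv2.resize(q[125:205,300:390,::-1],None,fx=6,fy=6,interpolation=2))
go(525,285,97.6,-8.5)
E
```

```text
t 5.07 tcp [526.3 285.3 122.8] yaw -8.7 tilt -1.0 shift [-1.3  0.5 25.2] spin -0.2 F [ 0.3  0.4 -1.9] T [ 0.04 -0.02 -0.02] w 54.7 gf 9.0
```

View pics/c5.png

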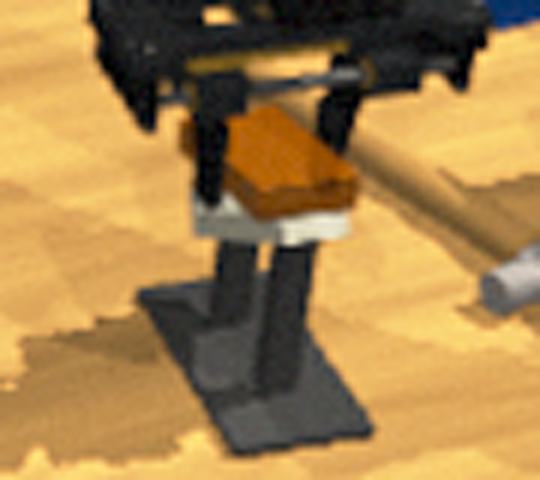

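Contact has begun: the wrist force went from -2.6 to -1.9 N. The slab end (262–357 px) overhangs the board end (272–350 px) evenly, so it is centred. I'll continue down.

>>> {"name": "arm_command", "arguments": {
  "motion": [
    [45,0,0,3,0],
    [45,0,0,6,0],
    [45,0,0,9,0],
    [45,0,0,12,0],
    [45,0,0,12,0]
  ]
}}

```text
time: 5.48
position: [0.5258, 0.285, 0.1097]
tool_rot: [3.132, -0.239, -0.002]
ft_force: [-0.2, 0.2, -2.3]
grip_width: 0.633
grip_force: 9.0
```

>>> {"name": "arm_command", "arguments": {
  "motion": [
    [45,0,0,3,0],
    [45,0,0,6,0],
    [45,0,0,9,0],
    [45,0,0,9,0]
  ]
}}

```text
time: 5.82
position: [0.5262, 0.2851, 0.1012]
tool_rot: [3.132, -0.239, -0.0]
ft_force: [-0.1, -0.1, -2.5]
grip_width: 0.629
grip_force: 9.0
```

```bash
python3 - <<'E'
from h import *
q,_=get_image("scene")
cv2.imwrite("pics/c6.png",cv2.resize(q[125:205,300:390,::-1],None,fx=6,fy=6,interpolation=2))
go(525,285,97.6,-8.5)
E
```

```text
t 5.87 tcp [526.  285.  101.1] yaw -8.7 tilt -1.0 shift [-1.   0.2  3.5] spin -0.2 F [-0.  -0.5 -2.8] T [ 0.02  0.02 -0.05] w 54.9 gf 9.0
```

View pics/c6.png

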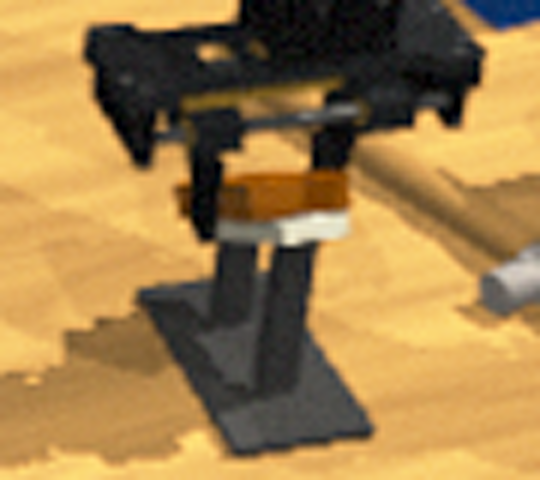

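The slab has pivoted to lie nearly along the board; its end shows at (215–348, 170–220). I'll seat it gently while watching the force.

>>> {"name": "arm_command", "arguments": {
  "motion": [
    [45,0,0,1,0],
    [45,0,0,2,0],
    [45,0,0,3,0],
    [45,0,0,3,0]
  ]
}}

```text
time: 6.2
position: [0.5264, 0.2849, 0.1004]
tool_rot: [3.131, -0.239, 0.001]
ft_force: [-3.6, -3.7, 9.7]
grip_width: 0.631
grip_force: 9.0
```

>>> {"name": "arm_command", "arguments": {
  "motion": [
    [45,0,0,1,0],
    [45,0,0,2,0],
    [45,0,0,2,0]
  ]
}}

```text
time: 6.45
position: [0.5271, 0.2848, 0.0988]
tool_rot: [3.132, -0.24, 0.003]
ft_force: [-2.4, -3.8, 10.5]
grip_width: 0.633
grip_force: 9.0
```

>>> {"name": "arm_command", "arguments": {
  "motion": [
    [45,-1,0,1,0],
    [45,-2,0,2,0],
    [45,-2,0,2,0]
  ]
}}

```text
time: 6.7
position: [0.5258, 0.2859, 0.0972]
tool_rot: [-3.132, 0.24, -0.006]
ft_force: [-1.9, -1.2, 10.5]
grip_width: 0.629
grip_force: 9.0
```

>>> {"name": "arm_command", "arguments": {
  "motion": [
    [45,-2,0,1,0],
    [45,-4,0,2,0],
    [45,-4,0,2,0]
  ]
}}

```text
time: 6.95
position: [0.5248, 0.2861, 0.0961]
tool_rot: [-3.13, 0.241, -0.015]
ft_force: [3.9, -1.3, 10.2]
grip_width: 0.629
grip_force: 9.0
```

>>> {"name": "arm_command", "arguments": {
  "motion": [
    [45,-2,0,1,0],
    [45,-4,0,2,0],
    [45,-4,0,2,0]
  ]
}}

```text
time: 7.2
position: [0.5226, 0.2865, 0.0944]
tool_rot: [-3.129, 0.242, -0.02]
ft_force: [8.1, -1.1, 7.9]
grip_width: 0.635
grip_force: 9.0
```

```bash
python3 - <<'E'
from h import *
q,_=get_image("scene");p,_=get_image("top")
cv2.imwrite("pics/c7.png",np.hstack([cv2.resize(q[135:185,310:370,::-1],None,fx=6,fy=6,interpolation=2),cv2.resize(p[185:235,160:220,::-1],None,fx=6,fy=6,interpolation=2)]))
go(525,285,97.6,-8.5)
E
```

```text
t 7.3 tcp [522.6 286.5  94.4] yaw -8.8 tilt -0.9999 shift [ 2.6  1.1 -3.2] spin -0.3 F [ 7.2 -1.8  9.2] T [-0.42 -1.52  0.02] w 54.7 gf 9.0
```

View pics/c7.png

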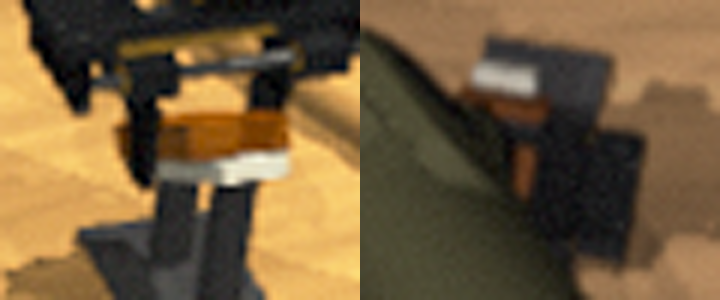

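The slab lies along the board. In the top crop, the board strip visible above the slab's end spans rows 62–88, about 15 mm. That matches 8.5 mm of face plus 6.4 mm of end face, as expected with the slab at the ledge. One more small nudge will confirm it.

>>> {"name": "arm_command", "arguments": {
  "motion": [
    [45,-2,0,1,0],
    [45,-4,0,2,0],
    [45,-4,0,2,0]
  ]
}}

```text
time: 7.55
position: [0.5192, 0.2871, 0.0924]
tool_rot: [-3.129, 0.242, -0.021]
ft_force: [8.6, -0.9, 7.5]
grip_width: 0.628
grip_force: 9.0
```

>>> {"name": "arm_command", "arguments": {
  "motion": [
    [45,2,0,-1,0],
    [45,4,0,-2,0],
    [57,4,0,-2,0],
    [65,4,0,-2,0],
    [80,4,0,-2,0]
  ]
}}

```text
time: 7.97
position: [0.5151, 0.2865, 0.0897]
tool_rot: [3.131, -0.238, -0.004]
ft_force: [-0.1, 0.0, -0.2]
grip_width: 0.731
grip_force: 0.0
```

>>> {"name": "arm_command", "arguments": {
  "motion": [
    [87,0,0,0,0],
    [87,0,0,0,0],
    [87,0,0,0,0],
    [87,0,0,0,0]
  ]
}}

```text
time: 8.3
position: [0.516, 0.2866, 0.0903]
tool_rot: [3.132, -0.239, -0.001]
ft_force: [-0.1, -0.4, 0.6]
grip_width: 0.977
grip_force: 0.0
```

Released. I'll retreat straight up and then back, and inspect.

>>> {"name": "arm_command", "arguments": {
  "motion": [
    [87,0,0,-15,0],
    [87,0,0,-45,0],
    [87,0,0,-80,0],
    [87,0,0,-115,0],
    [87,0,0,-150,0]
  ]
}}

```text
time: 8.72
position: [0.5159, 0.2866, 0.242]
tool_rot: [3.132, -0.238, -0.001]
ft_force: [1.0, -0.4, -0.2]
grip_width: 1.0
grip_force: 0.0
```

>>> {"name": "arm_command", "arguments": {
  "motion": [
    [87,0,35,0,0],
    [87,0,75,0,0],
    [87,0,115,0,0],
    [87,0,155,0,0],
    [87,0,195,0,0]
  ]
}}

```text
time: 9.13
position: [0.486, 0.0923, 0.2407]
tool_rot: [3.132, -0.238, 0.001]
ft_force: [1.2, -1.1, -0.8]
grip_width: 1.005
grip_force: 0.0
```

>>> {"name": "arm_command", "arguments": {
  "motion": [
    [87,0,15,0,0],
    [87,0,15,0,0],
    [87,0,15,0,0]
  ]
}}

```text
time: 9.38
position: [0.4844, 0.0784, 0.2407]
tool_rot: [3.132, -0.243, 0.001]
ft_force: [0.3, 0.6, -0.1]
grip_width: 1.0
grip_force: 0.0
```

```bash
python3 - <<'E'
from h import *
q,_=get_image("scene");p,_=get_image("top")
cv2.imwrite("pics/c8.png",np.hstack([cv2.resize(q[135:190,310:370,::-1],None,fx=6,fy=6,interpolation=2),cv2.resize(p[185:240,160:220,::-1],None,fx=6,fy=6,interpolation=2)]))
go(525,285,97.6,-8.5)
E
```

```text
t 9.48 tcp [484.5  80.7 240.7] yaw -8.6 tilt -1.0 shift [   9.5 -207.9  143.2] spin -0.1 F [0.1 0.3 0.1] T [ 0.06 -0.    0.01] w 87.0 gf 0.0
```

View pics/c8.png

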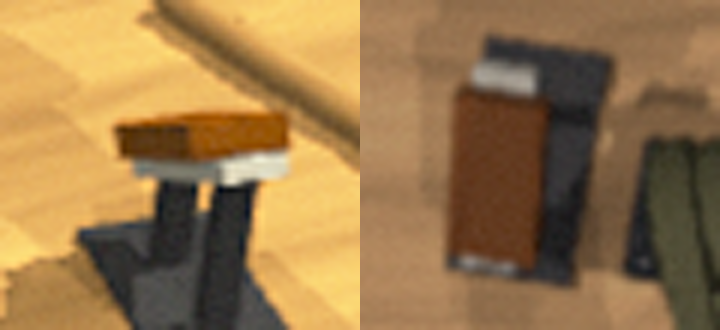

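The slab lies centred on the board: its upper end spans 457–547 against the board's 472–537, and its lower end spans 447–533 against the ledge's 460–517. The thin ledge strip shows right at the lower edge. I'll make a quick depth check and confirm it is at rest.

```bash
python3 - <<'E'
from h import *
o=np.array([.4815,.291,.065]);a,t=np.radians(-8.6),np.radians(32)
X=np.array([np.cos(a)*np.cos(t),np.sin(a)*np.cos(t),np.sin(t)]);Y=np.array([-np.sin(a),np.cos(a),0]);M=np.c_[X,Y,np.cross(X,Y)]
for n in("top","scene"):
    p,d=get_image(n);W=cloud(n,d);h=p.astype(int)
    m=(h[...,0]-h[...,2]>40)&(W[...,2]>.07)&(W[...,2]<.18)&(abs(W[...,1]-.285)<.06)&(abs(W[...,0]-.525)<.09)&(d>0)
    Q=(W[m]-o)@M;Q=Q[abs(Q[:,2]-20)<50]
    if len(Q)<20: print(n,len(Q));continue
    T=Q[Q[:,2]>.012];k=np.linalg.lstsq(np.c_[T[:,:2],np.ones(len(T))],T[:,2],rcond=None)[0]
    print(n,len(T),"lo/hi mm",np.round(np.percentile(T,[1,50,99],axis=0)*1e3).tolist(),"tilt err",np.round(k[:2],3),"res",k[2])
# ledge/board and slab edges with the top camera at their true heights
f=lambda x,y:(160+(x-360+.5)/6-.5,185+(y+.5)/6-.5)
for nm,L,xx,zz in(("slab up",[(457,90),(547,95)],.11,.02),("slab low",[(447,262),(533,268)],0,.02),("board end",[(472,62),(537,64)],.12,-.012),("ledge outer top",[(460,272),(516,274)],-.008,.014)):
    z=.065+xx*np.sin(t)+zz*np.cos(t)
    print(nm,"expect x",xx*1e3,np.round([((ray("top",*f(*c),z)-o)@M)*1e3 for c in L],1).tolist())
E
```

```text
top 421 lo/hi mm [[-0.0, -26.0, 14.0], [58.0, 0.0, 21.0], [111.0, 28.0, 28.0]] tilt err [ 0.004 -0.01 ] res 0.020615250968634972
scene 118 lo/hi mm [[5.0, -28.0, 12.0], [99.0, -13.0, 18.0], [114.0, 26.0, 22.0]] tilt err [-0.026  0.052] res 0.020544937643450764
slab up expect x 110.0 [[111.8, 25.9, 18.9], [116.7, -26.3, 15.8]]
slab low expect x 0.0 [[-4.5, 25.5, 22.8], [-0.3, -26.1, 20.2]]
board end expect x 120.0 [[116.0, 24.8, -9.5], [120.4, -13.4, -12.2]]
ledge outer top expect x -8.0 [[-13.6, 18.6, 17.5], [-9.8, -15.0, 15.1]]
```

```bash
python3 -c "
from bench import *
print(close_job())"
```

```text
the job is handed in; nothing more can be done
None
```

The amber slab lies flat, centred and against the ledge on the empty rest, measured to within a few mm in the final images; the gripper is clear of it, and I handed the job in at about 10 s, but the job gave no verdict back.

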